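Lock a display mount into its bayonet base and pull-test it

ROBOT

A 6-joint arm with a two-finger parallel gripper is mounted at the origin on a cart in front of the work surface, level with it; the furniture and walls round the work are solid. World frame = base frame: x ahead of the robot, y to its left, z up, the work surface at z = 0. Lengths are in mm, angles in rad, forces in N, time in s.
With the tool pointing down it reaches from about 350 to 775 mm from the base axis. Payload 7.3 kg.
Tool frame: the origin (TCP) lies on the centre line of the jaws, within the pads' length; the fingertips stand finger_overhang ahead of it and the grasp point (between the pads) lies 8 mm behind it (finger_overhang is the distance from the TCP to the fingertips, in mm); z points along the fingers, y is the line along which they close (so a half turn about z gives the same grasp; the last joint's range is limited). The gripper opens to 92 mm and grips with 3 to 60 N. Pads are 19 mm wide; open, the fingers measure 130 mm over their backs; the gripper's body (75 mm by 190 mm) begins 47 mm behind the grasp point.
Start: joints at [-1.4, 0.342, 1.524, -0, 1.275, -0.146], TCP at [163.574, -498.886, 237.741] pointing down, gripper open.
Joint ranges: [-2.53, 2.53], [-0.77, 2.02], [0.04, 2.7], [-1, 4.14], [0.28, 2.66], [-3.11, 3.11]. Speed limits (rad/s): [2.57, 2.57, 3.14, 3.14, 3.14, 3.14].

INTERFACE

Orientations are given as [roll, pitch, yaw] about the fixed x, y, z axes, in that order (R = Rz(yaw) Ry(pitch) Rx(roll)).
In Python, from plant import get_obs, capture, close_job, finger_overhang gives the robot as it stands.
- The arm moves only by the shell command python3 -m inch 'ROWS'. ROWS is JSON, one flat list of numbers, 7 for each row, row after row: the turn, a rotation vector about the tool's x, y, z scaled (see below), then the shift along the tool's x, y, z scaled (see below), then the closure, from -1 (fully open) to 1 (shut). In form: [ax, ay, az, tx, ty, tz, gripper, ax, ay, az, tx, ty, tz, gripper, ...]. A call has 1 to 10 rows; each row shifts and turns the commanded pose from where the row before left it, along the tool's axes as they then stand; what a row does not reach is not made up. The controller multiplies each number of a shift by 0.8 m and each number of a turn by 1.5 rad. A row lasts 1/12 s, in which the tool goes at most 41.7 mm and 7.16 degrees, less where a joint would pass 70% of its speed; a pose out of reach is approached as far as the arm can. A call with a number of a shift or a turn outside -1 to 1 is refused whole. A call with a gripper value outside its range is refused whole. The fingers move at their own pace and stop on an object; the grip force is fixed at half the most. Time passes only in rows, so rows that do not move let the fingers close. It gives the time, the measured TCP pose, the force, the opening and the grip force at its end, in the units of the state.
- get_obs(): the state, without advancing time (a new reading comes with each control period).
- capture(name): name is "side" or "top" or "wrist"; returns a dict with "image" (480x640x3 uint8, red, green, blue), "mtx" (3x3 intrinsics, pixels), "pose" (4x4, takes a point from camera to world coordinates). Camera axes: x right, y up, looking along -z (the intrinsics and any distortion apply to the point x, -y, -z); pixel columns grow to the right and rows downward; lengths in mm; the calibration is good to about 2 mm. The wrist camera is an equidistant fisheye: a pixel r from the principal point sees the ray r / f radians off the axis. A picture is of the moment at which its call begins. There is no depth.
- close_job(): hands the job in; it is judged then, once.
The state is a dict: "time": time; "joint_positions": joint angles; "dq": joint speeds; "tau": joint torques, N m; "tool_pos": TCP position; "tcp_rot": TCP orientation; "contact_force": force on the tool from outside, world axes, zero at the start; "moment": the same for the moment, N m; "grip_width": finger opening in mm; "finger_force": force on a finger pad.
Only numpy, scipy, OpenCV 4.12 (cv2) and the standard library are available. Lean on these libraries where they do the work, as an engineer would, in place of code of your own. Each camera call takes 0.05 s, during which the arm holds its last target. There are 200 camera calls.

TASK

Take the brass mount with the two-pronged cradle out of the wooden rack, put its foot into the socket of the round base, press it down against the spring, turn it clockwise until it stops and let it rise into its locked seat. Then prove the lock before an object is trusted to it: pull the mount straight up with about 15 N, hold that pull for a good second, ease off and let go, leaving the mount locked. Never strain the socket with more than 30 N, and do not disturb the other mount in the rack or the small things lying about.

Things in the scene. Friction and masses are not known exactly. Their poses are not given: they have to be found in the camera images.
- mount: brass display mount to be fitted, 89 mm high, 0.20 to 0.32 kg, upright in one slot of the rack. Origin: centre of the foot's underside, z up. Neck 18 mm in diameter, z = 0 to 24.5 mm (lowest 4 mm taper to 13 mm); round collar 44 mm in diameter, z = 24.5 to 28 mm; above it a 15 mm post and the cradle. Half a turn about z gives the same mount.
- mount_grip (a point): middle of the mount's cradle bar, 58 mm above the mount's origin. The bar is 64 mm long in the mount's x, 20 mm wide in y, 20 mm high, its flat sides face +-y (grip here across y). On its ends two felt-padded prongs lean outward, tips at x = +-37 mm, 31 mm above this point.
- mount_lugs (a point): on the mount's axis, level with the top of its two bayonet lugs, 12 mm above its origin. The lugs stand out of the neck along the mount's +x and -x (in line with the bar), 36 mm across their tips, 8 mm wide in y, 6 mm high, underside chamfered.
- disc_mount: the other brass mount, with a flat round felt-topped disc 56 mm in diameter instead of a cradle, 60 mm high, in the other slot of the rack, 100 mm from the first; leave it alone.
- base: round wooden display plinth 120 mm in diameter, 14 mm thick, on levelling feet that hold its underside 2 to 10 mm above the table, with a steel bayonet socket 60 mm in diameter in its middle; heavy, does not move. Origin: centre of its underside, z up. Entry slots along the base's +x and -x (lines on the socket's rim point to them, dots mark the locked direction). Half a turn gives the same.
- socket: the steel bayonet socket, fixed on the base. Origin: centre of its flat top, 46 mm above the base's origin. Bore 20 mm in diameter; two entry slots 11 mm wide, 41 mm across both, along its x. Inside, a spring plate meets the foot when the mount's origin is 10 mm below this point. Fully pressed, the collar rests on the top (origin 24.5 mm below); the lugs pass under the ridges once it is 22 mm below.
- socket_seat (a point): where the mount's origin is when locked: on the axis, 28 mm above the base's origin. The pressed mount turns only clockwise seen from above, by 75 degrees to a stop; let go there, the spring lifts its lugs 4 mm into two pockets under the ridges: about 5 degrees of play, no way up. The spring pushes up 3 N at first touch, 7 N here, 10 N fully pressed.
- rack: fixed wooden rack, 64 mm in x, 200 mm in y, 34 mm thick, on feet 1 to 6 mm high; origin at the centre of the wood's underside. Two through slots, 50 mm either side of its middle in y, 42.5 mm long in x, 22.5 mm wide. A mount stands with its collar on the rack's top, its origin 9.5 mm above the rack's, its x about along the rack's x; lift it 30 mm to clear the rack.
- loupe: black loupe 42 mm in diameter, 34 mm high, standing near; leave it.
- eraser: eraser 23 x 52 x 13 mm lying at the front of the table; leave it.
- tweezers: tweezers 122 mm long lying at the front of the table; leave them.
- vial_0: small vial 21 mm in diameter, 51 mm high, standing behind; leave it.

How it is judged (in metres and radians):
On the way, in this order (a step that is already met when the one before it is completed fails the run):
1. the mount's foot is in the socket, pressed down until the lugs are below the ridges, still in line with the entry slots (horizontal distance between mount and base below 0.004 m and z of mount in the frame of base below 0.0245 m and angle between the x axis of mount and the x axis of base, either way round below 0.35 rad).
2. the mount is turned into its locked seat and has risen into the pockets (horizontal distance between mount and base below 0.004 m and z of mount in the frame of base between 0.0265 and 0.031 m and angle between the x axis of mount and the x axis of base, either way round between 1.13 and 1.49 rad), for 0.1 s.
3. the locked mount is pulled up with about 11 to 19 N for 0.8 s, so that its lugs bear on the socket with 18 to 26 N (the spring adds its 7 N) (contact force between mount and socket between 18 and 26 N and z of mount in the frame of base between 0.0275 and 0.031 m and angle between mount's own z axis and vertical below 0.1 rad), for 0.8 s.
At the end, for the whole second after the job is handed in: The cradle mount stands released and at rest in the base, centred within 4 mm, upright within 0.1 rad, its origin 26.5 to 31 mm above the base's underside (lugs up in the pockets) and its x axis 65 to 85 degrees from the base's x axis (all of step 2 and angle between mount's own z axis and vertical below 0.1 rad and linear speed of mount below 0.02 m/s); the robot touches nothing.
It fails at once if the mount bears on the steel socket with more than 38 N (a pull of about 30 N on top of the spring) (contact force between mount and socket above 38 N).
It fails at once if the other mount is moved by more than 10 mm or tilted (distance of disc_mount from where it was at the start of the episode above 0.01 m or angle between disc_mount's own z axis and vertical above 0.15 rad).
It fails at once if loupe, eraser, tweezers or vial are moved by more than 20 mm (distance of any of loupe, eraser, tweezers, vial_0 from where it was at the start of the episode above 0.02 m).
It also fails if it takes over 72 s, if anything falls off the work surface, if the arm or the gripper's body presses on something with over 40 N, if the wrist force passes 120 N, or if a joint passes its speed limit or range.

## Working session

There is one attempt and no reset: what is moved stays moved. The work goes in short steps, Python scripts to look and compute and a shell command to move; the robot and the scene stay as the last step left them, time stands still between calls to the robot, and variables do not carry over. Pictures are saved under pics/ and viewed, at most 10 in all, crops included, and the job is handed in when it is done.

```bash
ls; mkdir -p pics; cat > h.py <<'E'
import numpy as np,cv2
from plant import get_obs,capture,close_job,finger_overhang
def snap(n,f):
    c=capture(n); cv2.imwrite('pics/'+f+'.png',c['image'][:,:,::-1]); np.savez('pics/'+f+'.npz',mtx=c['mtx'],pose=c['pose']); return c
def ray(f,u,v,fish=False):
    d=np.load('pics/'+f+'.npz');K=d['mtx'];P=d['pose']
    x=(u-K[0,2])/K[0,0];y=(v-K[1,2])/K[1,1]
    if fish:
        r=np.hypot(x,y);s=np.sin(r)/r if r>1e-9 else 1;q=np.array([x*s,-y*s,-np.cos(r)])
    else: q=np.array([x,-y,-1.])
    return P[:3,3],P[:3,:3]@(q/np.linalg.norm(q))
def atz(f,u,v,z,fish=False):
    o,d=ray(f,u,v,fish);return o+d*(z-o[2])/d[2]
def proj(f,p,fish=False):
    d=np.load('pics/'+f+'.npz');K=d['mtx'];P=d['pose'];q=P[:3,:3].T@(np.array(p)-P[:3,3]);q=np.array([q[0],-q[1],-q[2]])
    if fish:
        t=np.arctan2(np.hypot(q[0],q[1]),q[2]);s=t/np.hypot(q[0],q[1]);x,y=q[0]*s,q[1]*s
    else: x,y=q[0]/q[2],q[1]/q[2]
    return K[0,0]*x+K[0,2],K[1,1]*y+K[1,2]
E
python3 - <<'E'
from h import *
print(get_obs(),finger_overhang)
for n in('side','top'):
    c=snap(n,n);print(c['mtx'],c['pose'])
E
```

```text
pics
{'time': 0.0, 'joint_positions': array([-1.40001897e+00,  3.42734823e-01,  1.52504682e+00, -1.47847504e-05,
        1.27538584e+00, -1.45985199e-01]), 'dq': array([ 1.51857049e-03,  1.03008341e-03, -3.06591108e-03,  4.83552649e-04,
       -1.01023001e-05, -2.59355340e-05]), 'tau': array([-5.58552238e-04, -4.31242812e+01, -2.44221586e+01,  7.18661374e-02,
        5.59503108e-02, -1.02998317e-04]), 'tool_pos': array([ 163.48869426, -498.47327803,  237.02826703]), 'tcp_rot': array([-3.14003252e+00, -2.15098892e-04,  3.16766703e-01]), 'contact_force': array([-0.30950535, -0.21078216, -1.18789479]), 'moment': array([ 0.0690053 , -0.05040422,  0.03020906]), 'finger_force': 0.0, 'grip_width': 91.56249252778413} 11.0
[[540.76865744   0.         316.3953732 ]
 [  0.         540.76865744 237.52982057]
 [  0.           0.           1.        ]] [[-8.66661368e-01  2.35564093e-01 -4.39781345e-01  1.23722375e+02]
 [-4.98294286e-01 -3.65405203e-01  7.86245408e-01  7.21917259e+02]
 [ 2.45127949e-02  9.00549052e-01  4.34062815e-01  4.56842242e+02]
 [ 0.00000000e+00  0.00000000e+00  0.00000000e+00  1.00000000e+00]]
[[600.48182768   0.         322.88962785]
 [  0.         600.48182768 241.81332039]
 [  0.           0.           1.        ]] [[-1.96100206e-02  9.80426441e-01 -1.95906715e-01  3.25121155e+02]
 [-9.99803021e-01 -1.98296128e-02  8.40610048e-04  5.66431541e+01]
 [-3.06059798e-03  1.95884610e-01  9.80622176e-01  1.00127346e+03]
 [ 0.00000000e+00  0.00000000e+00  0.00000000e+00  1.00000000e+00]]
```

View pics/top.png

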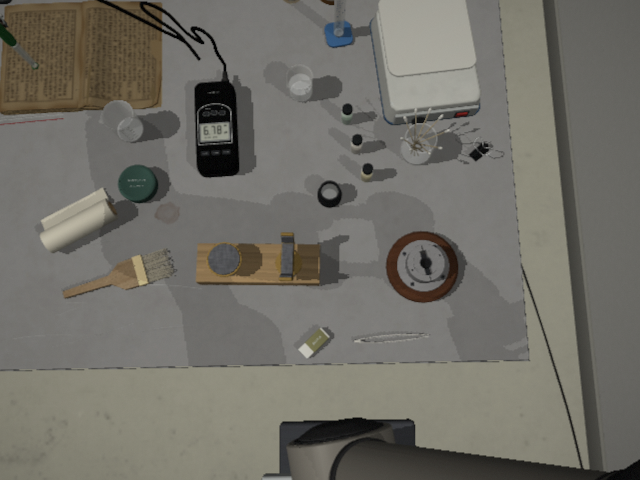

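View pics/side.png

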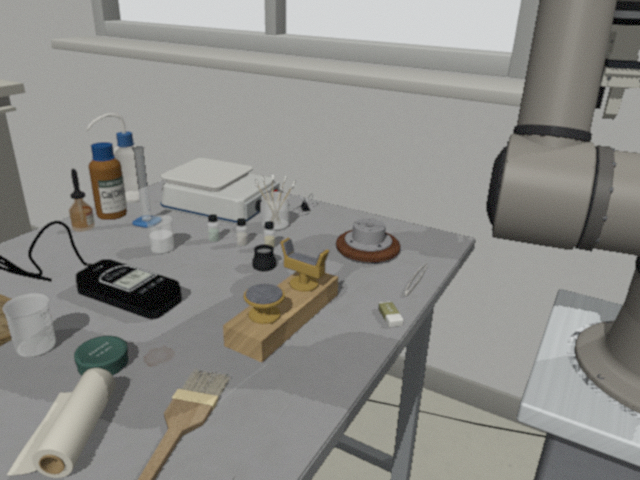

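The top view shows the rack at u 196–320, v 243–285, with the cradle mount at about (288,257). The disc mount is at (224,259) and the base at (423,266). The side view agrees with this layout. Next I'll enlarge the mount and base.

```bash
python3 - <<'E'
from h import *
i=cv2.imread('pics/top.png')
a=cv2.resize(i[220:300,260:340],(400,400),interpolation=2);b=cv2.resize(i[225:305,383:463],(400,400),interpolation=2)
cv2.imwrite('pics/crop.png',np.hstack([a,b]))
print('base',atz('top',423,266,20),'sock',atz('top',423,264,52))
print('mountbar',atz('top',288,257,80))
for p in((287,235),(287,279)):print(atz('top',*p,102))
for p in((196,244),(197,284),(320,244),(320,284)):print(atz('top',*p,37))
E
```

```text
base [ 477.06825976 -108.77634961   20.        ] sock [ 475.34648533 -103.55097216   52.        ]
mountbar [486.16225396 110.63709408  80.        ]
[516.52202591 110.59742125 102.        ]
[448.66658965 111.13362969 102.        ]
[518.31266487 263.62263607  37.        ]
[452.37064881 260.56991261  37.        ]
[514.20910179  60.61575717  37.        ]
[448.39516766  61.8445615   37.        ]
```

View pics/crop.png

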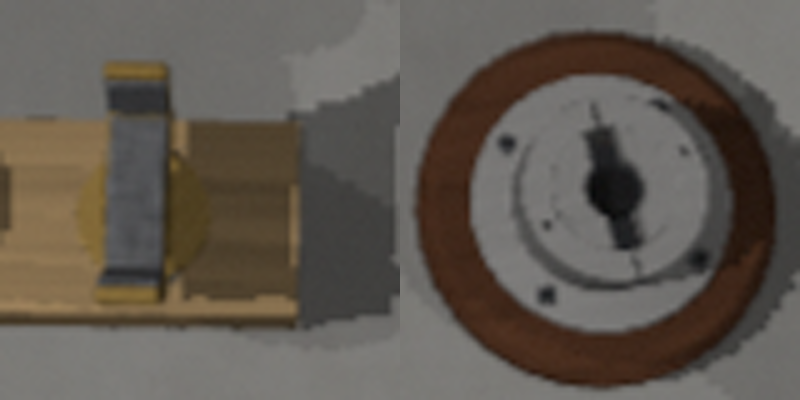

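Slot line ends are at about (422,246) and (430.6,279.4), so the slot yaw is about +13°. The dots put the locked yaw at about −62°. The cradle bar yaw is about −3°. I'll move above the base first and take a wrist look.

```bash
python3 -m inch '[0,0,0.0815,0,0,0,-0.1, 0,0,0.0815,0,0,0,-0.1, 0,0,0.0815,0,0,0,-0.1, 0,0,0,0,0,0,-0.1]'
python3 -m inch '[0,0,0,0.024,-0.034,0,-0.1,0,0,0,0.024,-0.034,0,-0.1,0,0,0,0.024,-0.034,0,-0.1,0,0,0,0.024,-0.034,0,-0.1,0,0,0,0.024,-0.034,0,-0.1,0,0,0,0.024,-0.034,0,-0.1,0,0,0,0.024,-0.034,0,-0.1,0,0,0,0.024,-0.034,0,-0.1]'
python3 -m inch '[0,0,0,0.024,-0.034,0,-0.1,0,0,0,0.024,-0.034,0,-0.1,0,0,0,0.024,-0.034,0,-0.1,0,0,0,0.024,-0.034,0,-0.1,0,0,0,0.024,-0.034,0,-0.1,0,0,0,0.024,-0.034,0,-0.1,0,0,0,0.024,-0.034,0,-0.1,0,0,0,0,0,0,-0.1,0,0,0,0,0,0,-0.1]'
python3 - <<'E'
from h import *
c=snap('wrist','w1');print(c['mtx'],c['pose'],get_obs()['tool_pos'],get_obs()['tcp_rot'])
print(proj('w1',[475,-104,50],True))
E
```

```text
time: 0.43
tool_pos: [163.5, -498.7, 237.3]
tcp_rot: [-3.141, 0.0, -0.054]
contact_force: [-0.1, 0.6, 0.7]
grip_width: 69.7
finger_force: 0.0
time: 1.1
tool_pos: [328.5, -287.7, 237.7]
tcp_rot: [-3.142, 0.0, -0.046]
contact_force: [0.0, 0.2, -0.9]
grip_width: 50.6
finger_force: 0.0
time: 1.85
tool_pos: [472.0, -104.5, 237.3]
tcp_rot: [3.142, 0.001, -0.043]
contact_force: [-1.1, -0.8, -0.3]
grip_width: 50.2
finger_force: 0.0
[[371.64829954   0.         312.8900763 ]
 [  0.         371.64829954 239.85048777]
 [  0.           0.           1.        ]] [[-4.41869893e-02  9.64287674e-01  2.61145155e-01  5.42341751e+02]
 [-9.99022509e-01 -4.23261941e-02 -1.27483494e-02 -1.08218407e+02]
 [-1.23979563e-03 -2.61453199e-01  9.65215358e-01  3.83922849e+02]
 [ 0.00000000e+00  0.00000000e+00  0.00000000e+00  1.00000000e+00]] [ 471.40540362 -105.38063935  237.34706787] [ 3.14140332e+00  1.05516245e-03 -4.54926631e-02]
(np.float64(311.98979549264226), np.float64(215.6258058414562))
```

View pics/w1.png

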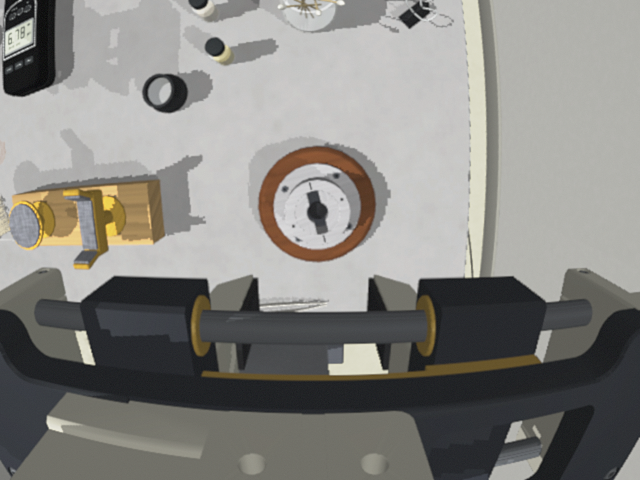

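The wrist view shows the base's bore at about (318,210), with slot line ends near (311,184) and (325,234). I'll triangulate these with the top view.

```bash
cat >> h.py <<'E'
def tri(*obs):
    A=np.zeros((3,3));b=np.zeros(3)
    for f,u,v,fi in obs:
        o,d=ray(f,u,v,fi);M=np.eye(3)-np.outer(d,d);A+=M;b+=M@o
    return np.linalg.solve(A,b)
def darkbore(f,u,v,r,t):
    g=cv2.imread('pics/'+f+'.png',0).astype(float);ys,xs=np.mgrid[v-r:v+r+1,u-r:u+r+1];p=g[v-r:v+r+1,u-r:u+r+1];m=(p<t)
    c=cv2.PCACompute2(np.c_[xs[m],ys[m]].astype(float),None) if m.sum()>3 else None
    return m.sum(),c
E
python3 - <<'E'
from h import *
for f,u,v,r,fi in(('top',426,263,11,0),('w1',318,210,20,1)):
    for t in(50,70,90):
        n,c=darkbore(f,u,v,r,t)
        if c is None: continue
        m=c[0][0];e=c[1][0];a=atz(f,*(m-10*e),52,fi);b=atz(f,*(m+10*e),52,fi);d=a-b
        print(f,t,n,m,np.round(atz(f,*m,52,fi),1),np.degrees(np.arctan(d[1]/d[0])),c[2].T)
print(tri(('top',425.8,263,0),('w1',318,210,1)))
d=atz('w1',311,184,52,1)-atz('w1',325,234,52,1);print(np.degrees(np.arctan(d[1]/d[0])))
d=atz('top',422,246,52)-atz('top',430.6,279.4,52);print(np.degrees(np.arctan(d[1]/d[0])))
i=cv2.imread('pics/w1.png');cv2.imwrite('pics/c2.png',cv2.resize(np.hstack([i[150:270,255:380],i[165:285,0:160]]),None,fx=2.8,fy=2.8,interpolation=2))
E
```

```text
top 50 145 [425.35172414 262.70344828] [ 477.4 -107.4   52. ] 12.467993194625624 [[32.74073199  4.90968418]]
top 70 175 [425.62857143 262.81142857] [ 477.2 -107.9   52. ] 12.982364277286754 [[36.86515597  6.04703995]]
top 90 198 [425.55555556 262.74242424] [ 477.3 -107.7   52. ] 12.621235954488084 [[38.03301819  7.09199456]]
w1 50 202 [316.33663366 210.41584158] [ 480.1 -108.2   52. ] 35.39838941446856 [[20.90702068 18.53940615]]
w1 70 425 [316.27058824 209.33882353] [ 481.1 -108.2   52. ] 11.762740217258154 [[76.96145998 16.93287358]]
w1 90 507 [316.76725838 211.05128205] [ 479.5 -108.5   52. ] 12.365030094918152 [[106.95806137  17.12715196]]
[ 478.48988387 -109.7972579    42.02901541]
13.006291257446962
11.304329108066215
```

View pics/c2.png

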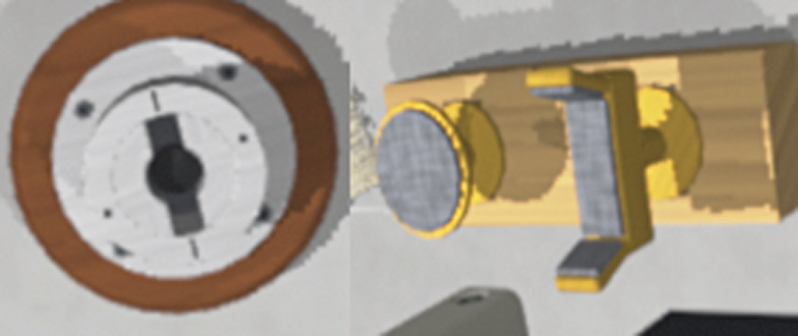

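```bash
python3 -m inch '[0,0,0,0.0005,-0.034,0.012,-0.1,0,0,0,0.0005,-0.034,0.012,-0.1,0,0,0,0.0005,-0.034,0.012,-0.1,0,0,0,0.0005,-0.034,0.012,-0.1,0,0,0,0.0005,-0.034,0.012,-0.1,0,0,0,0.0005,-0.034,0.012,-0.1,0,0,0,0.0005,-0.034,0.012,-0.1,0,0,0,0.0005,-0.034,0.012,-0.1,0,0,0,0,0,0,-0.1,0,0,0,0,0,0,-0.1]'
python3 - <<'E'
from h import *
c=snap('wrist','w2');print(get_obs()['tool_pos'],get_obs()['tcp_rot'])
for z in (70,80): print(proj('w2',[485,112,z],True))
E
```

```text
time: 2.73
tool_pos: [485.1, 111.0, 160.4]
tcp_rot: [3.141, 0.001, -0.048]
contact_force: [-0.4, -0.8, -0.1]
grip_width: 50.2
finger_force: 0.0
[485.5162407  110.28033243 160.88153392] [ 3.14086913e+00  4.40453977e-04 -4.90949613e-02]
(np.float64(310.7022324465177), np.float64(249.0650779235723))
(np.float64(310.60647486828987), np.float64(253.5341043128871))
```

View pics/w2.png

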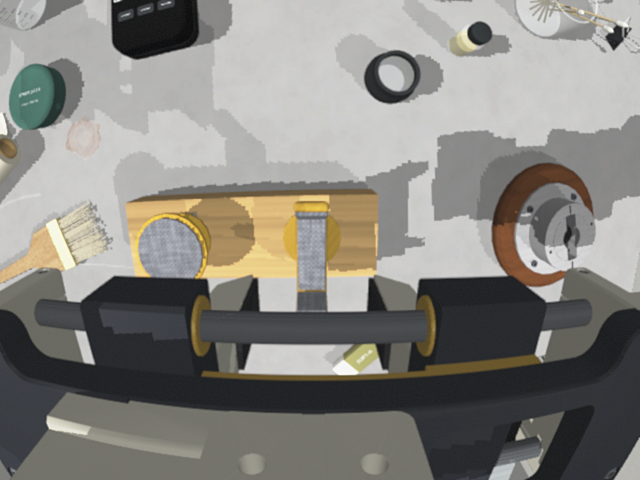

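Wrist view: the bar is centred at about column 311.5, between bends at v≈213 and 291, and it lines up with the tool.

```bash
python3 - <<'E'
from h import *
for p in ((312,213),(312,291)):print(atz('w2',*p,80,1))
print(tri(('w2',311.5,252,1),('top',287,257,0)))
# collar edge left/right in rack
print(atz('w2',284,237,40,1),atz('w2',341,237,40,1))
E
```

```text
[511.29400537 109.81203428  80.        ]
[458.97932185 112.39387968  80.        ]
[486.12767098 111.76375241  80.55210507]
[486.3784421  132.02177902  40.        ] [484.32095635  89.64302207  40.        ]
```

```bash
python3 -m inch '[0,0,0,0,-0.001,0.03,-0.1,0,0,0,0,0,0.03,-0.1,0,0,0,0,0,0.03,-0.1,0,0,0,0,0,0.02,-0.1,0,0,0,0,0,0.0125,-0.1,0,0,0,0,0,0,-0.1,0,0,0,0,0,0,-0.1]'
python3 -m inch '[0,0,0,0,0,0,1,0,0,0,0,0,0,1,0,0,0,0,0,0,1,0,0,0,0,0,0,1,0,0,0,0,0,0,1,0,0,0,0,0,0,1,0,0,0,0,0,0,1,0,0,0,0,0,0,1]'
```

```text
time: 3.37
tool_pos: [486.1, 111.2, 63.4]
tcp_rot: [3.141, -0.0, -0.051]
contact_force: [0.4, 0.1, 0.3]
grip_width: 50.7
finger_force: 0.0
time: 4.03
tool_pos: [485.9, 112.2, 63.3]
tcp_rot: [3.142, -0.001, -0.05]
contact_force: [-0.6, -0.5, 4.9]
grip_width: 19.8
finger_force: 30.0
```

```bash
python3 -m inch '[0,0,0,0,0,-0.0125,1,0,0,0,0,0,-0.0125,1,0,0,0,0,0,-0.0125,1,0,0,0,0,0,-0.0125,1,0,0,0,0,0,-0.0125,1,0,0,0,0,0,-0.0125,1,0,0,0,0,0,-0.0125,1,0,0,0,0,0,0,1,0,0,0,0,0,0,1]'
python3 - <<'E'
from h import *
c=snap('wrist','w3');c=snap('side','s3');print(get_obs()['tool_pos'],get_obs()['tcp_rot'],get_obs()['contact_force'])
a=cv2.imread('pics/w3.png')[180:330,230:410];b=cv2.imread('pics/s3.png')[170:320,220:400]
cv2.imwrite('pics/c3.png',cv2.resize(np.hstack([a,b]),(792,330),interpolation=2))
E
```

```text
time: 4.78
tool_pos: [486.0, 112.2, 133.6]
tcp_rot: [-3.142, -0.002, -0.05]
contact_force: [0.5, -0.5, -3.4]
grip_width: 19.6
finger_force: 30.0
[485.33050931 112.15982313 132.59143989] [ 3.14142948e+00  6.99778674e-04 -4.99585090e-02] [-0.33164898 -0.32205714 -2.42404281]
```

View pics/c3.png

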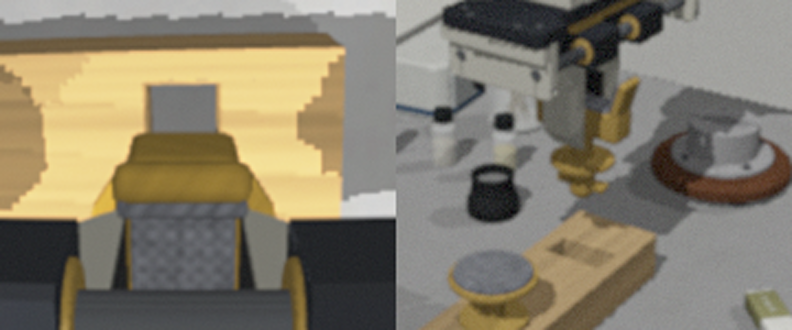

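The mount is held upright. In the side crop the neck and collar are visible near (583,160). Next I go to above the socket, turned to the slot yaw, and check the alignment in the side camera.

```bash
python3 -m inch '[0,0,0,0.0006,0.0345,0,1,0,0,0,0.0006,0.0345,0,1,0,0,0,0.0006,0.0345,0,1,0,0,0,0.0006,0.0345,0,1,0,0,0,0.0006,0.0345,0,1,0,0,0,0.0006,0.0345,0,1,0,0,0,0.0006,0.0345,0,1,0,0,0,0.0006,0.0345,0,1,0,0,0,0,0,0,1,0,0,0,0,0,0,1]'
python3 -m inch '[0,0,-0.0597,0,0,0,1,0,0,-0.0597,0,0,0,1,0,0,-0.0597,0,0,0,1,0,0,0,0,0,0.01,1,0,0,0,0,0,0,1,0,0,0,0,0,0,1,0,0,0,0,0,0,1]'
python3 - <<'E'
from h import *
c=snap('side','s4');o=get_obs();print(o['tool_pos'],o['tcp_rot'],o['contact_force'])
t=o['tool_pos'];u,v=map(int,proj('s4',[478.5,-108.3,70]));print(u,v)
for n,p in (('sock',[478.5,-108.3,52]),('foot',t-[0,0,50]),('collar',t-[0,0,25.5]),('bar',t+[0,0,8])):print(n,proj('s4',p))
i=cv2.imread('pics/s4.png')[v-60:v+60,u-60:u+60];cv2.imwrite('pics/c4.png',cv2.resize(i,(600,600),interpolation=2))
E
```

```text
time: 5.72
tool_pos: [478.0, -109.5, 132.2]
tcp_rot: [-3.141, 0.001, -0.053]
contact_force: [-0.4, 0.3, -2.7]
grip_width: 19.6
finger_force: 30.0
time: 6.3
tool_pos: [478.3, -108.0, 124.6]
tcp_rot: [-3.141, 0.001, 0.218]
contact_force: [0.3, -0.4, -2.8]
grip_width: 19.8
finger_force: 30.0
[ 478.47654667 -108.2169846   124.76159628] [-3.14142849e+00  3.11493215e-04  2.17687966e-01] [-0.59639076  0.29629875 -2.12000143]
369 216
sock (np.float64(369.2891106598963), np.float64(225.24888467638343))
foot (np.float64(370.1273744413569), np.float64(213.76922078645785))
collar (np.float64(371.0571037920858), np.float64(201.12921204778468))
bar (np.float64(372.3620778764352), np.float64(183.38761464958782))
```

View pics/c4.png

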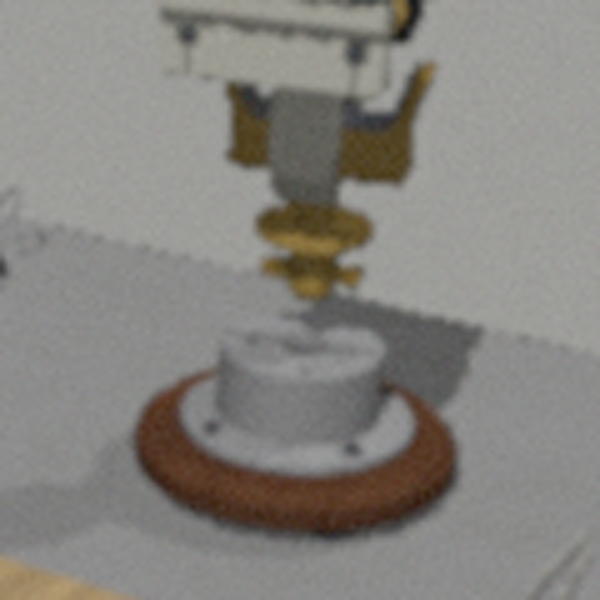

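Side crop: the collar centre is at crop column ~314.5 and the socket rim centre at ~302.5. The projections put the mount about 1.3 mm off along −tool x, so I'll correct that and go down gently.

```bash
python3 -m inch '[0,0,0,0.0016,0,0.01,1,0,0,0,0,0,0.01,1,0,0,0,0,0,0.0025,1,0,0,0,0,0,0,1]'
python3 -m inch '[0,0,0,0,0,0.0025,1,0,0,0,0,0,0.0025,1,0,0,0,0,0,0,1,0,0,0,0,0,0,1]'
```

```text
time: 6.68
tool_pos: [479.0, -108.0, 105.7]
tcp_rot: [-3.14, 0.002, 0.218]
contact_force: [-0.1, 0.8, -2.1]
grip_width: 19.7
finger_force: 30.0
time: 7.02
tool_pos: [479.8, -108.3, 102.9]
tcp_rot: [3.141, -0.0, 0.219]
contact_force: [0.5, -0.1, -2.8]
grip_width: 19.8
finger_force: 30.0
```

```bash
python3 -m inch '[0,0,0,0,0,0.0025,1,0,0,0,0,0,0.0025,1,0,0,0,0,0,0,1,0,0,0,0,0,0,1]'
```

```text
time: 7.35
tool_pos: [479.7, -108.2, 98.8]
tcp_rot: [-3.142, 0.0, 0.219]
contact_force: [-0.7, 0.6, -3.4]
grip_width: 19.8
finger_force: 30.0
```

```bash
for i in 1; do python3 -m inch '[0,0,0,0,0,0.0025,1,0,0,0,0,0,0.0025,1,0,0,0,0,0,0,1]'; python3 -m inch '[0,0,0,0,0,0.002,1,0,0,0,0,0,0,1,0,0,0,0,0,0,1]'; done
```

```text
time: 7.6
tool_pos: [479.9, -108.3, 94.8]
tcp_rot: [3.141, -0.0, 0.219]
contact_force: [0.2, 0.3, -0.2]
grip_width: 19.6
finger_force: 30.0
time: 7.85
tool_pos: [479.9, -108.3, 93.5]
tcp_rot: [3.141, -0.0, 0.219]
contact_force: [-0.3, -1.7, 0.3]
grip_width: 19.8
finger_force: 30.0
```

```bash
python3 -m inch '[0,0,0,0,0,0.0025,1,0,0,0,0,0,0,1,0,0,0,0,0,0,1]'; python3 -m inch '[0,0,0,0,0,0.0025,1,0,0,0,0,0,0,1,0,0,0,0,0,0,1]'; python3 -c "
from h import *;o=get_obs();print(o['moment'],o['tool_pos'])"
```

```text
time: 8.1
tool_pos: [479.9, -108.3, 91.4]
tcp_rot: [3.141, -0.0, 0.219]
contact_force: [0.2, 0.0, 1.9]
grip_width: 20.0
finger_force: 30.0
time: 8.35
tool_pos: [479.9, -108.3, 89.4]
tcp_rot: [3.141, -0.0, 0.219]
contact_force: [0.4, 0.5, 3.8]
grip_width: 19.8
finger_force: 30.0
[ 0.02912324  0.04981276 -0.02640135] [ 479.9039391  -108.31124029   89.39304944]
```

```bash
python3 -m inch '[0,0,0,0,0,0.0025,1,0,0,0,0,0,0,1,0,0,0,0,0,0,1]'; python3 -m inch '[0,0,0,0,0,0.002,1,0,0,0,0,0,0,1,0,0,0,0,0,0,1]'
```

```text
time: 8.6
tool_pos: [479.9, -108.3, 87.4]
tcp_rot: [3.141, -0.0, 0.219]
contact_force: [-0.4, -0.7, 3.4]
grip_width: 19.8
finger_force: 30.0
time: 8.85
tool_pos: [479.9, -108.3, 85.8]
tcp_rot: [3.141, -0.0, 0.219]
contact_force: [0.4, 0.5, 4.1]
grip_width: 20.2
finger_force: 30.0
```

```bash
python3 -m inch '[0,0,0,0,0,0.00125,1,0,0,0,0,0,0,1,0,0,0,0,0,0,1]'; python3 -c "
from h import *;c=snap('side','s5');o=get_obs();print(o['contact_force'],o['tool_pos'])
i=cv2.imread('pics/s5.png')[156:276,309:429];cv2.imwrite('pics/c5.png',cv2.resize(i,(600,600),interpolation=2))"
```

```text
time: 9.1
tool_pos: [479.9, -108.3, 84.8]
tcp_rot: [3.141, -0.0, 0.219]
contact_force: [0.4, -1.1, 6.3]
grip_width: 19.8
finger_force: 30.0
[ 0.37853046 -0.1840506   5.35849348] [ 479.88004823 -108.32151397   84.79694976]
```

View pics/c5.png

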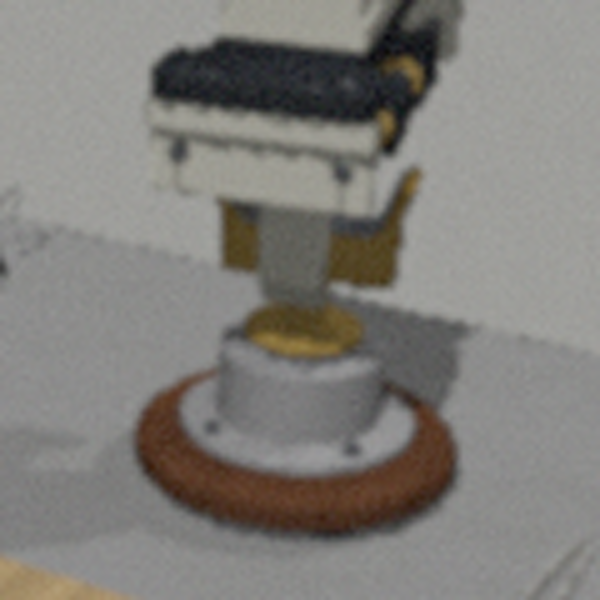

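The side crop shows the foot in the socket, with the collar (crop v≈330) a few mm above the rim. I'll press on until the collar bottoms.

```bash
python3 -m inch '[0,0,0,0,0,0.00125,1,0,0,0,0,0,0,1,0,0,0,0,0,0,1]' | sed -n '2p;4p'; python3 -m inch '[0,0,0,0,0,0.00125,1,0,0,0,0,0,0,1,0,0,0,0,0,0,1]'| sed -n '2p;4p'
```

```text
tool_pos: [479.9, -108.3, 83.8]
contact_force: [0.7, -0.1, 5.3]
tool_pos: [479.9, -108.3, 82.9]
contact_force: [-0.0, 1.2, 6.0]
```

```bash
python3 -m inch '[0,0,0,0,0,0.00075,1,0,0,0,0,0,0,1,0,0,0,0,0,0,1]' | sed -n '2p;4p'
```

```text
tool_pos: [479.9, -108.3, 82.3]
contact_force: [0.3, -0.4, 5.9]
```

```bash
python3 -m inch '[0,0,0,0,0,0.00075,1,0,0,0,0,0,0,1,0,0,0,0,0,0,1]' | sed -n '2p;4p'
```

```text
tool_pos: [479.9, -108.3, 81.8]
contact_force: [0.4, 0.8, 7.2]
```

```bash
python3 -m inch '[0,0,0,0,0,0.0006,1,0,0,0,0,0,0,1,0,0,0,0,0,0,1]' | sed -n '2p;4p'
```

```text
tool_pos: [479.9, -108.3, 81.3]
contact_force: [0.4, 1.9, 6.5]
```

```bash
python3 -m inch '[0,0,0,0,0,0.0006,1,0,0,0,0,0,0,1,0,0,0,0,0,0,1]' | sed -n '2p;4p'
```

```text
tool_pos: [479.9, -108.3, 80.8]
contact_force: [-0.3, 0.4, 6.9]
```

```bash
python3 -m inch '[0,0,0,0,0,0.0006,1,0,0,0,0,0,0,1,0,0,0,0,0,0,1]' | sed -n '2p;4p'
```

```text
tool_pos: [479.9, -108.3, 80.4]
contact_force: [-1.4, 0.3, 7.5]
```

```bash
python3 -m inch '[0,0,0,0,0,0.0005,1,0,0,0,0,0,0,1,0,0,0,0,0,0,1]' | sed -n '2p;4p'
```

```text
tool_pos: [480.0, -108.3, 80.3]
contact_force: [-0.9, 0.7, 9.8]
```

```bash
python3 -m inch '[0,0,0,0,0,0.0005,1,0,0,0,0,0,0,1,0,0,0,0,0,0,1]' | sed -n '2p;4p'
```

```text
tool_pos: [480.0, -108.3, 80.3]
contact_force: [-2.6, 0.7, 15.4]
```

```bash
python3 -m inch '[0,0,0,0,0,0.0005,1,0,0,0,0,0,0,1,0,0,0,0,0,0,1]' | sed -n '2p;4p'
```

```text
tool_pos: [480.0, -108.3, 80.3]
contact_force: [-3.9, 1.1, 18.5]
```

It bottomed at TCP z 80.3. I'll back off about 2 mm in command, then turn clockwise, compensating for the ~1.3 mm axis offset.

```bash
python3 -m inch '[0,0,0,0,0,-0.0013,1,0,0,0,0,0,-0.0013,1,0,0,0,0,0,0,1,0,0,0,0,0,0,1]'; python3 -m inch '[0,0,0.04,0,0.0001,0,1,0,0,0.04,0,0.0001,0,1,0,0,0.04,0,0.0001,0,1,0,0,0.04,0,0.0001,0,1,0,0,0.04,0,0.0001,0,1,0,0,0,0,0,0,1]';python3 -c "
from h import *;o=get_obs();print(o['contact_force'],o['moment'])"
```

```text
time: 11.98
tool_pos: [479.9, -108.3, 81.3]
tcp_rot: [3.141, -0.001, 0.219]
contact_force: [-0.5, 0.9, 6.6]
grip_width: 19.6
finger_force: 30.0
time: 12.48
tool_pos: [480.0, -108.9, 81.3]
tcp_rot: [3.141, -0.001, -0.084]
contact_force: [0.1, 0.1, 7.4]
grip_width: 19.6
finger_force: 30.0
[0.09705743 0.0925184  7.39119265] [ 0.04238424  0.1613915  -0.03137983]
```

```bash
python3 -m inch '[0,0,0.08,0,0.0002,0,1,0,0,0.08,0,0.0002,0,1,0,0,0.08,0,0.0002,0,1,0,0,0.08,0,0.0002,0,1,0,0,0.08,0,0.0002,0,1,0,0,0.08,0,0.0002,0,1,0,0,0.08,0,0.0002,0,1,0,0,0,0,0,0,1,0,0,0,0,0,0,1]';python3 -c "
from h import *;o=get_obs();print(o['contact_force'],o['moment'])"
python3 -m inch '[0,0,0.02,0,0,0,1,0,0,0.02,0,0,0,1,0,0,0.02,0,0,0,1,0,0,0,0,0,0,1,0,0,0,0,0,0,1]';python3 -c "
from h import *;o=get_obs();print(o['contact_force'],o['moment'])"
```

```text
time: 13.23
tool_pos: [479.6, -109.9, 81.3]
tcp_rot: [-3.141, -0.001, -0.922]
contact_force: [0.0, -0.2, 6.8]
grip_width: 20.0
finger_force: 30.0
[ 0.00733557 -0.16960821  6.78883865] [ 0.0057041   0.06776236 -0.01390156]
time: 13.65
tool_pos: [479.5, -109.9, 81.3]
tcp_rot: [-3.141, -0.001, -1.011]
contact_force: [-0.2, -1.5, 6.2]
grip_width: 19.6
finger_force: 30.0
[-0.1903155  -1.46108927  6.22734719] [-0.05296374  0.10614901  0.00623445]
```

```bash
python3 -m inch '[0,0,0.02,0,0,0,1,0,0,0.02,0,0,0,1,0,0,0,0,0,0,1,0,0,0,0,0,0,1]';python3 -c "
from h import *;o=get_obs();print(o['contact_force'],o['moment'])"
```

```text
time: 13.98
tool_pos: [479.5, -109.9, 81.3]
tcp_rot: [-3.141, -0.001, -1.071]
contact_force: [-0.6, -1.3, 6.6]
grip_width: 19.8
finger_force: 30.0
[-0.57431446 -1.31948562  6.60547691] [-0.01870659  0.14431368  0.02247027]
```

```bash
python3 -m inch '[0,0,0.02,0,0,0,1,0,0,0,0,0,0,1,0,0,0,0,0,0,1]';python3 -c "
from h import *;o=get_obs();print(o['contact_force'],o['moment'])"
```

```text
time: 14.23
tool_pos: [479.5, -109.9, 81.3]
tcp_rot: [-3.141, -0.001, -1.101]
contact_force: [-1.0, -0.9, 7.0]
grip_width: 19.2
finger_force: 30.0
[-1.012907   -0.89002236  7.00131591] [-0.08223654  0.12176606  0.06900473]
```

```bash
python3 -m inch '[0,0,0.02,0,0,0,1,0,0,0,0,0,0,1,0,0,0,0,0,0,1]';python3 -c "
from h import *;o=get_obs();print(o['contact_force'],o['moment'])"
```

```text
time: 14.48
tool_pos: [479.5, -109.9, 81.2]
tcp_rot: [-3.142, -0.001, -1.131]
contact_force: [-1.0, -0.6, 6.7]
grip_width: 19.5
finger_force: 30.0
[-0.96072514 -0.61903748  6.69888114] [-0.05302816  0.18770696  0.02961581]
```

```bash
python3 -m inch '[0,0,0.02,0,0,0,1,0,0,0,0,0,0,1,0,0,0,0,0,0,1]'|sed -n 3p;python3 -c "
from h import *;o=get_obs();print(o['contact_force'],o['moment'])"
```

```text
tcp_rot: [-3.142, -0.001, -1.161]
[ 0.29806647 -0.29674226  6.95559819] [-0.06107784  0.17891171  0.06118454]
```

```bash
python3 -m inch '[0,0,0.02,0,0,0,1,0,0,0,0,0,0,1,0,0,0,0,0,0,1]'|sed -n 3p;python3 -c "
from h import *;o=get_obs();print(o['contact_force'],o['moment'])"
```

```text
tcp_rot: [3.141, -0.001, -1.191]
[-2.07523297 -1.69494104  6.94794704] [-0.08532169  0.36999048  0.11265146]
```

```bash
python3 -m inch '[0,0,-0.02,0,0,0,1,0,0,0,0,0,-0.00125,1,0,0,0,0,0,-0.00125,1,0,0,0,0,0,0,1,0,0,0,0,0,0,1]'|sed -n 2,4p
```

```text
tool_pos: [479.2, -109.9, 83.1]
tcp_rot: [3.141, -0.0, -1.161]
contact_force: [-0.1, -1.6, 6.0]
```

```bash
python3 -m inch '[0,0,0,0,0,-0.00125,1,0,0,0,0,0,0,1,0,0,0,0,0,0,1]'|sed -n 2,4p
```

```text
tool_pos: [479.2, -109.9, 84.1]
tcp_rot: [3.141, -0.0, -1.161]
contact_force: [-1.1, -0.3, 5.0]
```

```bash
python3 -m inch '[0,0,0,0,0,-0.00125,1,0,0,0,0,0,0,1,0,0,0,0,0,0,1]'|sed -n 2,4p
```

```text
tool_pos: [479.2, -109.9, 85.0]
tcp_rot: [3.141, -0.0, -1.161]
contact_force: [-0.4, -0.8, 4.2]
```

```bash
python3 -m inch '[0,0,0,0,0,-0.00125,1,0,0,0,0,0,0,1,0,0,0,0,0,0,1]'|sed -n 2,4p
```

```text
tool_pos: [479.3, -109.8, 86.0]
tcp_rot: [3.141, -0.0, -1.161]
contact_force: [-1.1, -1.6, 3.7]
```

```bash
python3 -m inch '[0,0,0,0,0,-0.001,1,0,0,0,0,0,0,1,0,0,0,0,0,0,1]'|sed -n 2,4p
```

```text
tool_pos: [479.2, -109.8, 86.7]
tcp_rot: [3.141, -0.0, -1.161]
contact_force: [-1.3, -2.3, 3.9]
```

```bash
python3 -m inch '[0,0,0,0,0,-0.0005,1,0,0,0,0,0,0,1,0,0,0,0,0,0,1]'|sed -n 2,4p; python3 -c "
from h import *;o=get_obs();print(o['moment'])"
```

```text
tool_pos: [479.2, -109.7, 86.8]
tcp_rot: [3.141, 0.0, -1.161]
contact_force: [-0.4, -4.1, -0.5]
[-0.62349251  0.09841535  0.00222432]
```

The mount has locked at TCP z 86.8, as expected. I'll relieve the small side load, then raise the pull in steps.

```bash
python3 -m inch '[0,0,0,0.0005,0.0002,-0.0006,1,0,0,0,0,0,0,1,0,0,0,0,0,0,1]'|sed -n 2,4p; python3 -c "
from h import *;o=get_obs();print(o['moment'])"
```

```text
tool_pos: [479.1, -109.8, 86.9]
tcp_rot: [3.141, 0.001, -1.161]
contact_force: [2.1, -2.0, -9.9]
[-0.36934452 -0.47647869 -0.00737311]
```

```bash
python3 -m inch '[0,0,0,0,0,-0.0006,1,0,0,0,0,0,0,1,0,0,0,0,0,0,1]'|sed -n 2,4p; python3 -c "
from h import *;o=get_obs();print(o['moment'])"
```

```text
tool_pos: [479.1, -109.8, 87.0]
tcp_rot: [3.141, 0.001, -1.161]
contact_force: [3.8, -3.1, -16.5]
[-4.94171484e-01 -8.59799497e-01 -4.73094529e-04]
```

```bash
for k in 1 2; do python3 -m inch '[0,0,0,0,0,0,1,0,0,0,0,0,0,1,0,0,0,0,0,0,1,0,0,0,0,0,0,1,0,0,0,0,0,0,1,0,0,0,0,0,0,1,0,0,0,0,0,0,1,0,0,0,0,0,0,1]'|sed -n '1,2p;4p'; done
```

```text
time: 17.82
tool_pos: [479.1, -109.8, 87.0]
contact_force: [3.7, -2.5, -17.4]
time: 18.48
tool_pos: [479.1, -109.8, 87.0]
contact_force: [4.1, -2.7, -17.0]
```

```bash
python3 -m inch '[0,0,0,0,0,0.0004,1,0,0,0,0,0,0.0004,1,0,0,0,0,0,0.0004,1,0,0,0,0,0,0.0002,1,0,0,0,0,0,0,1,0,0,0,0,0,0,1]'|sed -n '1,4p'
```

```text
time: 18.98
tool_pos: [479.1, -109.9, 86.9]
tcp_rot: [3.141, 0.0, -1.161]
contact_force: [2.1, -0.9, -13.2]
```

```bash
python3 -m inch '[0,0,0,0,0,0.0005,1,0,0,0,0,0,0.0005,1,0,0,0,0,0,0,1,0,0,0,0,0,0,1]'|sed -n '1,4p'
```

```text
time: 19.32
tool_pos: [479.3, -110.0, 86.8]
tcp_rot: [-3.141, -0.0, -1.161]
contact_force: [-2.3, 0.5, 1.5]
```

```bash
python3 -m inch '[0,0,0,0,0,0.0005,1,0,0,0,0,0,0,1,0,0,0,0,0,0,1]'|sed -n '1,4p'
```

```text
time: 19.57
tool_pos: [479.3, -110.1, 86.3]
tcp_rot: [-3.141, -0.0, -1.161]
contact_force: [-2.6, 0.9, 4.8]
```

```bash
python3 -m inch '[0,0,0,0,0,-0.0004,1,0,0,0,0,0,0,1,0,0,0,0,0,0,0.3,0,0,0,0,0,0,0.1,0,0,0,0,0,0,-0.1,0,0,0,0,0,0,-0.1,0,0,0,0,0,0,-0.1,0,0,0,0,0,0,-0.1,0,0,0,0,0,0,-0.1]'
python3 -m inch '[0,0,0,0,0,-0.01,-0.1,0,0,0,0,0,-0.02,-0.1,0,0,0,0,0,-0.03,-0.1,0,0,0,0,0,-0.03,-0.1,0,0,0,0,0,-0.03,-0.1,0,0,0,0,0,-0.03,-0.1,0,0,0,0,0,-0.03,-0.1,0,0,0,0,0,0,-0.1,0,0,0,0,0,0,-0.1]'
python3 - <<'E'
from h import *
snap('side','s6');snap('wrist','w6');print(get_obs()['tool_pos'])
a=cv2.resize(cv2.imread('pics/s6.png')[156:276,309:429],(400,400),interpolation=2)
b=cv2.resize(cv2.imread('pics/w6.png')[120:320,210:410],(400,400),interpolation=2)
cv2.imwrite('pics/c6.png',np.hstack([a,b]))
E
```

```text
time: 20.32
tool_pos: [479.4, -110.1, 86.1]
tcp_rot: [-3.142, -0.0, -1.161]
contact_force: [-0.3, 0.5, 0.3]
grip_width: 50.5
finger_force: 0.0
time: 21.07
tool_pos: [479.9, -110.2, 231.8]
tcp_rot: [-3.139, -0.003, -1.161]
contact_force: [-0.5, 0.2, -0.6]
grip_width: 50.8
finger_force: 0.0
[ 478.85592818 -109.86358472  229.67637694]
```

View pics/c6.png

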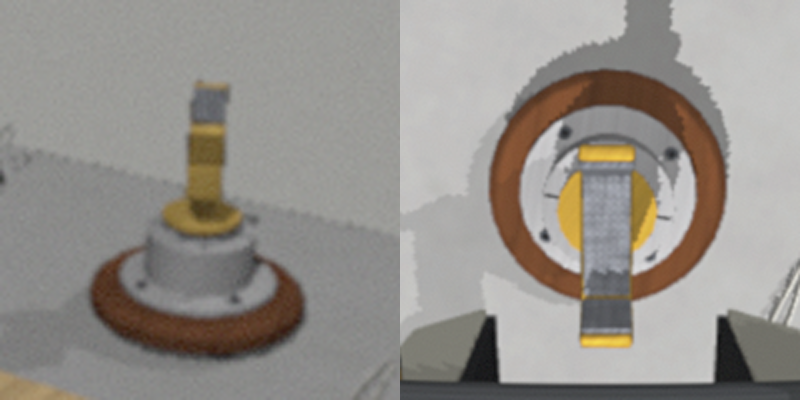

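The views show the mount upright and centred in the socket. The bar is at about 79° to the slot lines at crop (550,195) and (665,217), and the gripper is clear. I'm handing it in.

```bash
python3 -c "
from h import *;print(close_job())"
```

```text
the job is handed in; nothing more can be done
None
```

The cradle mount is locked in the base and released, after a pull of about 15 N held for roughly 1.5 s; I have handed the job in, but no verdict came back.

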